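# Shim the rocking bottle stand

## Task

The bottle stand rocks because its short foot, the one under the green cap, hangs above the counter. Slide orange shims into the blue shoe under that foot one by one, each flat and fully home against the shoe's end stop, testing by pushing straight down on the green cap with the fingertips (about 8 N, held for half a second): once it no longer gives, stop, and do not jack the stand up with a shim too many. Push gently, never above 25 N on stand or shoe, leave the other things on the counter alone, and end with the robot clear of everything.

Things in the scene. Friction and masses are not known exactly. Their poses are not given: they have to be found in the camera images.
- stand: Fixed reference frame of the low steel bottle stand; axes as the shoe's, origin a few mm below the counter under the short foot. It does not move when the stand rocks. Three legs are sound; the fourth, short one, under the green cap, hangs 3 to 10 mm above the counter (different each time, not measured)
- tray: The rocking part of the stand: steel tray 240 x 180 mm, 58 mm up, six bottles (tops 165 mm up), legs. Origin at counter level at one leg of the rocking axis. It rocks about the diagonal through the short leg's two neighbours, as on a soft spring: about 1.2 N per mm at the cap, up or down
- cap (a point): Centre of the top face of the round green cap (32 mm across, 8 mm thick) on a lug at the stand's corner, straight above the short foot, some 60 mm above the counter. Pushed down, it gives until the foot meets what lies under it. Foot: black ball of 24 mm diameter; lug: 32 mm wide, underside about 45 mm up
- shoe: Blue U-shaped guide fixed to the counter under the short foot. Origin on the counter below the foot; x runs along the channel into its end stop (at x = +30 mm), z up. Channel 30 mm wide, rails 14 mm high, flared mouth at x = -34 mm, 52 mm wide outside; no floor. With the nose against the stop a shim's centre is at x = -25 mm
- shim1_c (a point): Centre (half-way up) of orange shim 1 of three alike, flat on the counter: 110 mm long (x), 26 mm wide (y), 5 mm thick, 30 g; x points to the nose, whose last 16 mm taper thin and lift the foot as it is pushed under (up to about 12 N). Grip across the width about 38 mm behind the centre, to keep the fingers out of the shoe. Shims stack
- shim2_c (a point): Centre (half-way up) of orange shim 2 of three alike, flat on the counter: 110 mm long (x), 26 mm wide (y), 5 mm thick, 30 g; x points to the nose, whose last 16 mm taper thin and lift the foot as it is pushed under (up to about 12 N). Grip across the width about 38 mm behind the centre, to keep the fingers out of the shoe. Shims stack
- shim3_c (a point): Centre (half-way up) of orange shim 3 of three alike, flat on the counter: 110 mm long (x), 26 mm wide (y), 5 mm thick, 30 g; x points to the nose, whose last 16 mm taper thin and lift the foot as it is pushed under (up to about 12 N). Grip across the width about 38 mm behind the centre, to keep the fingers out of the shoe. Shims stack
- bottle_a: Bystander, to be left alone: clear infusion bottle, 60 mm across, 150 mm high; origin at the centre of its underside
- bottle_b: Bystander, to be left alone: clear infusion bottle, 60 mm across, 150 mm high; origin at the centre of its underside
- bottle_c: Bystander, to be left alone: green glass bottle with a blue cap, 60 mm across, 150 mm high; origin at the centre of its underside
- jar: Bystander, to be left alone: amber jar, 60 mm across, 75 mm high; origin at the centre of its underside
- bowl: Bystander, to be left alone: steel bowl, 110 mm across, 45 mm high; origin at the centre of its underside
- tape: Bystander, to be left alone: roll of paper tape, 70 mm across, 22 mm high; origin at the centre of its underside
There are look-alikes about, which are no part of the job. Leave any yellow look-alike of the part that bears shim3_c alone.

How it is judged:
On the way, in this order (a step that is already met when the one before it is completed fails the run):
1. a shim lies fully home in the shoe, under the foot (((x of shim1_c in the frame of shoe between -0.03 and -0.02 m and y of shim1_c in the frame of shoe between -0.004 and 0.004 m and angle between shim1_c's own z axis and vertical below 0.12 rad) or (x of shim2_c in the frame of shoe between -0.03 and -0.02 m and y of shim2_c in the frame of shoe between -0.004 and 0.004 m and angle between shim2_c's own z axis and vertical below 0.12 rad) or (x of shim3_c in the frame of shoe between -0.03 and -0.02 m and y of shim3_c in the frame of shoe between -0.004 and 0.004 m and angle between shim3_c's own z axis and vertical below 0.12 rad))), for 0.2 s.
2. the cap is pressed by the fingers with at least 5 N and gives less than 2 mm below its first level (contact force between the fingers and tray above 5 N and z of cap in the frame of stand between 0.0638 and 0.0713 m and ((x of shim1_c in the frame of shoe between -0.03 and -0.02 m and y of shim1_c in the frame of shoe between -0.004 and 0.004 m and angle between shim1_c's own z axis and vertical below 0.12 rad) or (x of shim2_c in the frame of shoe between -0.03 and -0.02 m and y of shim2_c in the frame of shoe between -0.004 and 0.004 m and angle between shim2_c's own z axis and vertical below 0.12 rad) or (x of shim3_c in the frame of shoe between -0.03 and -0.02 m and y of shim3_c in the frame of shoe between -0.004 and 0.004 m and angle between shim3_c's own z axis and vertical below 0.12 rad))), for 0.3 s.
At the end, for the whole second after the job is handed in: Topmost shim flat and fully home (centre within 5 mm along, 4 mm across) with the foot on it or at most 2 mm above; each other shim home too or its centre over 120 mm from the shoe; cap at most 5.5 mm above, 2 mm below its first level; robot clear (((x of shim1_c in the frame of shoe between -0.03 and -0.02 m and y of shim1_c in the frame of shoe between -0.004 and 0.004 m and angle between shim1_c's own z axis and vertical below 0.12 rad and z of cap in the frame of shim1_c below 0.059 m) or (x of shim2_c in the frame of shoe between -0.03 and -0.02 m and y of shim2_c in the frame of shoe between -0.004 and 0.004 m and angle between shim2_c's own z axis and vertical below 0.12 rad and z of cap in the frame of shim2_c below 0.059 m) or (x of shim3_c in the frame of shoe between -0.03 and -0.02 m and y of shim3_c in the frame of shoe between -0.004 and 0.004 m and angle between shim3_c's own z axis and vertical below 0.12 rad and z of cap in the frame of shim3_c below 0.059 m)) and z of cap in the frame of stand between 0.0638 and 0.0713 m and ((x of shim1_c in the frame of shoe between -0.03 and -0.02 m and y of shim1_c in the frame of shoe between -0.004 and 0.004 m and angle between shim1_c's own z axis and vertical below 0.12 rad) or horizontal distance between shim1_c and shoe above 0.12 m) and ((x of shim2_c in the frame of shoe between -0.03 and -0.02 m and y of shim2_c in the frame of shoe between -0.004 and 0.004 m and angle between shim2_c's own z axis and vertical below 0.12 rad) or horizontal distance between shim2_c and shoe above 0.12 m) and ((x of shim3_c in the frame of shoe between -0.03 and -0.02 m and y of shim3_c in the frame of shoe between -0.004 and 0.004 m and angle between shim3_c's own z axis and vertical below 0.12 rad) or horizontal distance between shim3_c and shoe above 0.12 m)); the robot touches nothing.
It fails at once if the robot pushes on the stand with more than 25 N, or a shim on its foot (contact force between tray and the fingers above 25 N or contact force between tray and the arm above 25 N or contact force between tray and shim1 above 25 N or contact force between tray and shim2 above 25 N or contact force between tray and shim3 above 25 N).
It fails at once if the shoe is rammed with more than 25 N (contact force between shoe and anything else above 25 N).
It fails at once if a bystander is shifted by more than 40 mm (distance of any of bottle_a, bottle_b, bottle_c, jar, bowl, tape from where it was at the start of the episode above 0.04 m).
It also fails if it takes over 72 s, if anything falls off the work surface, if the arm or the gripper's body presses on something with over 40 N, if the wrist force passes 120 N, or if a joint passes its speed limit or range.

## Robot

A 6-joint arm with a two-finger parallel gripper is mounted at the origin on the work surface. World frame = base frame: x ahead of the robot, y to its left, z up, the work surface at z = 0. Lengths are in m, angles in rad, forces in N, time in s.
With the tool pointing down it reaches from about 0.375 to 0.9 m from the base axis. Payload 3.1 kg.
Tool frame: the origin (TCP) lies midway between the tips of the shut fingers; the grasp point (between the pads) lies 19 mm behind it; z points along the fingers, y is the direction in which the jaws open and shut (so a half turn about z gives the same grasp; the last joint's range is limited). The gripper opens to 85 mm and grips with 20 to 120 N. Pads are 22 mm wide; open, the fingers measure 114 mm over their backs; the gripper's body (76 mm by 85 mm) begins 54 mm behind the grasp point. The pads swing forward as they close: fully open they stand 13 mm farther back than shut.
Start: joints at [-1.345, 0.527, 1.433, -0, 1.181, -0.178], TCP at [0.246, -0.574, 0.231] pointing down, gripper open.
Joint ranges: [-3.08, 3.08], [-0.75, 2.2], [0.22, 2.44], [-1.43, 4.57], [0, 2.65], [-2.85, 2.85]. Speed limits (rad/s): [2.79, 2.79, 3.14, 3.14, 3.14, 3.14].

## Interface

Orientations are given as a 3x3 rotation matrix whose columns are the frame's x, y, z axes.
In Python, from workcell import * gives the robot as it stands. Calls block until the motion is done:
- move_to(position, orientation): joint-space move of the TCP to a pose.
- movel(position, feed=0.15, ori=None): straight line of the TCP; ori=None keeps the orientation; feed is the mean speed in m/s.
- set_joints(angles): joint-space move.
- move_gripper(opening): finger opening in m; the grip force is fixed at half the most; returns when the fingers have stopped.
- sleep(seconds).
- inverse_kinematics(position, orientation): joint angles nearest the present ones, or None.
- get_obs(): the state.
- capture(name): name is "side" or "top" or "wrist"; returns the picture (420x560x3 uint8, blue, green, red); there is no depth.
- camera_info(name): a dict with "intrinsics" (3x3 intrinsics, pixels), "xyz" and "attitude" of the camera in the world. Camera axes: x right, y up, looking along -z (the intrinsics and any distortion apply to the point x, -y, -z); pixel columns grow to the right and rows downward; lengths in m; the calibration is good to about 2 mm. A picture is of the moment at which its call begins: read the wrist's pose just before it. camera_info takes no time and is no camera call; for the wrist camera it gives the pose at the moment of the call.
A pose or a line that the arm cannot do raises Unreachable and nothing moves.
- job_done(): hands the job in, once; it reports no verdict.
The state is a dict: "time": time; "q": joint angles; "dq": joint speeds; "effort": joint torques, N m; "tool_pos": TCP position; "tcp_rot": TCP orientation; "contact_force": force on the tool from outside, world axes, zero at the start; "wrist_torque": the same for the moment, N m; "finger_gap": finger opening in m.
Only numpy, scipy, OpenCV 4.12 (cv2) and the standard library are available. Lean on these libraries where they do the work, as an engineer would, in place of code of your own. Each camera call takes 0.05 s, during which the arm holds its last target.

## Working session

There is one attempt and no reset: what is moved stays moved. The work goes in short steps, each a Python script; the robot and the scene stay as the last script left them, time stands still between calls to the robot, and variables do not carry over. Pictures are saved under pics/ and viewed, and the job is handed in when it is done.

```bash
mkdir -p pics; ls; python3 - <<'E'
from workcell import *
import cv2
for n in ("side","top","wrist"):
    i=camera_info(n); print(n,i)
    cv2.imwrite(f"pics/{n}0.png",capture(n))
o=get_obs(); print(o)
E
```

```text
pics
side {'intrinsics': array([[512.0363184 ,   0.        , 279.24750104],
       [  0.        , 512.0363184 , 208.89700873],
       [  0.        ,   0.        ,   1.        ]]), 'xyz': array([0.06009344, 0.72356945, 0.63339719]), 'attitude': array([[-0.78947474,  0.38279782, -0.47978688],
       [-0.61375682, -0.499577  ,  0.61133084],
       [-0.00567438,  0.77710273,  0.6293482 ]])}
top {'intrinsics': array([[480.50412509,   0.        , 285.75423606],
       [  0.        , 480.50412509, 211.95134761],
       [  0.        ,   0.        ,   1.        ]]), 'xyz': array([0.3730899 , 0.12662606, 0.91500212]), 'attitude': array([[ 0.02282972,  0.98826185, -0.15105403],
       [-0.99941855,  0.01873293, -0.02848921],
       [-0.02532512,  0.1516166 ,  0.98811489]])}
wrist {'intrinsics': array([[341.72029668,   0.        , 272.19194373],
       [  0.        , 341.72029668, 210.8091061 ],
       [  0.        ,   0.        ,   1.        ]]), 'xyz': array([ 0.32055407, -0.54093063,  0.37320913]), 'attitude': array([[ 0.39349347,  0.87210207,  0.29086229],
       [-0.91932634,  0.37376283,  0.12304646],
       [-0.00140444, -0.31581534,  0.94881963]])}
{'time': 0.15, 'q': array([-1.34452838e+00,  5.28272602e-01,  1.43358778e+00, -4.06886759e-06,
        1.18141805e+00, -1.78500563e-01]), 'dq': array([-0.00021431, -0.00289437, -0.00469325,  0.0003276 , -0.00196133,
       -0.0007785 ]), 'effort': array([ 4.30499813e-04, -4.42744732e+01, -1.78276420e+01, -2.43263348e-04,
        5.62315079e-03, -8.80466047e-06]), 'tool_pos': array([ 0.24603077, -0.57394768,  0.23055258]), 'tcp_rot': array([[ 9.19193032e-01,  3.93807090e-01, -3.81859153e-04],
       [ 3.93807164e-01, -9.19191613e-01,  1.64196255e-03],
       [ 2.95614762e-04, -1.65965940e-03, -9.99998579e-01]]), 'contact_force': array([-0.63366714,  0.68824675, -0.24338213]), 'wrist_torque': array([-0.0342104 ,  0.02508885,  0.02332835]), 'finger_gap': 0.08494620839896289}
```

View pics/top0.png

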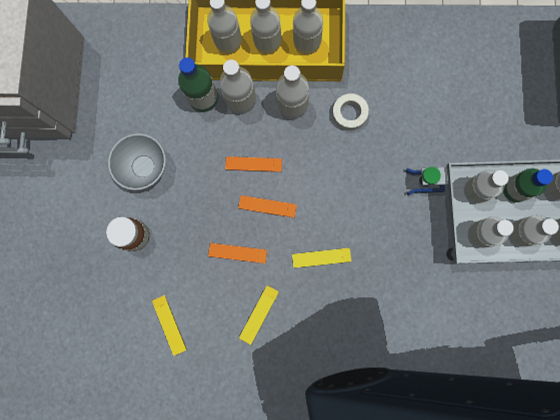

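View pics/side0.png

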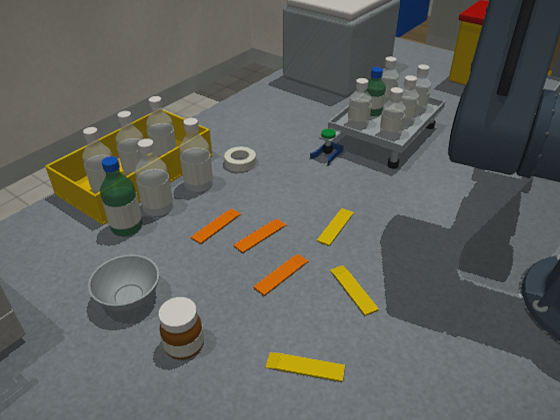

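View pics/wrist0.png

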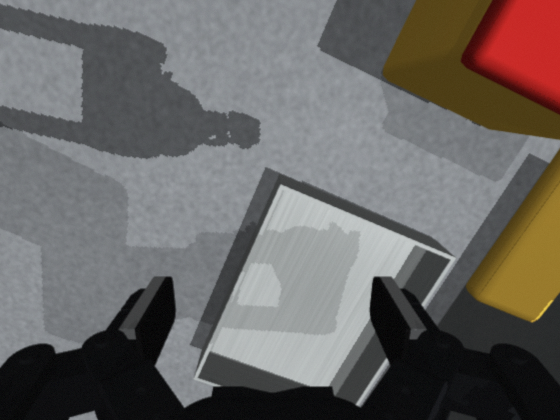

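Candidates in the top view: orange shims at (254,164), (267,206) and (238,253). The yellow look-alikes at (322,258), (258,315) and (169,325), plus the yellow crate, are to be left alone. The green cap is at (431,175); the green bottles are not the cap. The blue shoe is around (425,180), with its mouth to the left. Next I measure these and check close crops.

```bash
cat > h.py <<'E'
import numpy as np, cv2
from workcell import *
def ray(info,u,v):
    K=info["intrinsics"]; d=np.array([(u-K[0,2])/K[0,0],-(v-K[1,2])/K[1,1],-1.0])
    return np.array(info["xyz"]),np.array(info["attitude"])@d
def onplane(info,u,v,z):
    o,d=ray(info,u,v); return o+d*(z-o[2])/d[2]
def proj(info,P):
    p=np.array(info["attitude"]).T@(np.array(P)-info["xyz"]); K=info["intrinsics"]
    return K[0,0]*p[0]/-p[2]+K[0,2], K[1,1]*p[1]/p[2]+K[1,2]
def mask(im,h0,h1,s=120,v=40):
    h=cv2.cvtColor(im,cv2.COLOR_BGR2HSV); return cv2.inRange(h,(h0,s,v),(h1,255,255))
def blobs(m,amin=100):
    c,_=cv2.findContours(m,cv2.RETR_EXTERNAL,cv2.CHAIN_APPROX_NONE)
    return [x for x in c if cv2.contourArea(x)>amin]
def worldrect(info,c,z):
    P=np.array([onplane(info,*p[0],z)[:2] for p in c])
    r=cv2.minAreaRect((P*1000).astype(np.float32)); b=cv2.boxPoints(r)/1000
    e=[b[1]-b[0],b[2]-b[1]]; L=e[np.argmax([np.linalg.norm(x) for x in e])]
    return np.array(r[0])/1000, sorted(r[1]), np.degrees(np.arctan2(L[1],L[0]))
E
python3 - <<'E'
from h import *
for n in ("top","side"):
    im=cv2.imread(f"pics/{n}0.png"); I=camera_info(n)
    print(n,"orange")
    for c in blobs(mask(im,5,17,150,120)):
        M=cv2.moments(c); print(M['m10']/M['m00'],M['m01']/M['m00'],*worldrect(I,c,0.005))
    print("green")
    for c in blobs(mask(im,45,75,150,60),20):
        M=cv2.moments(c); print(M['m10']/M['m00'],M['m01']/M['m00'],cv2.boundingRect(c),onplane(I,M['m10']/M['m00'],M['m01']/M['m00'],0.06))
    print("blue")
    for c in blobs(mask(im,105,125,120,30),15):
        print(cv2.boundingRect(c), *worldrect(I,c,0.014))
t=cv2.imread("pics/top0.png");s=cv2.imread("pics/side0.png")
a=cv2.resize(t[150:205,395:465],None,fx=8,fy=8,interpolation=cv2.INTER_CUBIC)
cv2.imwrite("pics/c1.png",a)
cv2.imwrite("pics/c2.png",cv2.resize(s[115:175,290:370],None,fx=9,fy=9,interpolation=cv2.INTER_CUBIC))
cv2.imwrite("pics/c3.png",cv2.resize(t[145:270,200:305],None,fx=4.7,fy=4.7,interpolation=cv2.INTER_CUBIC))
E
```

```text
top orange
237.29199903311576 252.74836838288616 [0.43214966 0.24317488] [25.36829948425293, 109.26905822753906] 84.37549
267.144245142003 206.04808171400097 [0.52288733 0.18918747] [25.80061149597168, 108.69828796386719] 81.84338
253.11533488492367 163.79079389707783 [0.60592255 0.21861641] [25.5411319732666, 109.33567810058594] 88.88671
green
431.26178010471205 175.16492146596858 (423, 167, 17, 17) [ 0.57605284 -0.11030192  0.06      ]
blue
(408, 185, 37, 10) [ 0.55764587 -0.11291359] [11.134353637695312, 69.9342269897461] -80.6903
(532, 169, 21, 17) [ 0.58661646 -0.33086172] [29.229877471923828, 38.888816833496094] -70.421165
(407, 169, 14, 5) [ 0.5939837  -0.08945285] [6.1746110916137695, 25.480937957763672] 79.208916
(179, 58, 17, 18) [0.80157764 0.35701251] [32.220245361328125, 36.70343780517578] 2.9576023
side orange
280.01430722891564 273.91541164658634 [0.43113254 0.2469798 ] [26.303640365600586, 108.15235137939453] 83.986275
259.0186274509804 234.83104575163398 [0.52211713 0.19321518] [26.800174713134766, 107.92918395996094] 81.3006
214.92647578649698 225.44468009897489 [0.60476624 0.22286206] [27.13544273376465, 108.01067352294922] 88.24333
green
327.91832229580575 132.76600441501103 (322, 129, 13, 9) [ 0.57475615 -0.10579156  0.06      ]
blue
(102, 156, 17, 16) [0.91879651 0.2219438 ] [32.600013732910156, 60.45302200317383] -32.48909
(310, 144, 15, 15) [ 0.58984662 -0.09280879] [15.65752124786377, 65.39324188232422] -88.87549
(328, 142, 15, 23) [ 0.5542912  -0.10862045] [27.55239486694336, 90.60845947265625] -62.209167
(371, 67, 12, 11) [ 0.69390442 -0.53936145] [31.428367614746094, 71.33897399902344] -60.994965
(396, 0, 34, 37) [ 0.83047949 -1.02757495] [107.7886734008789, 412.1917724609375] -67.59715
```

View pics/c1.png

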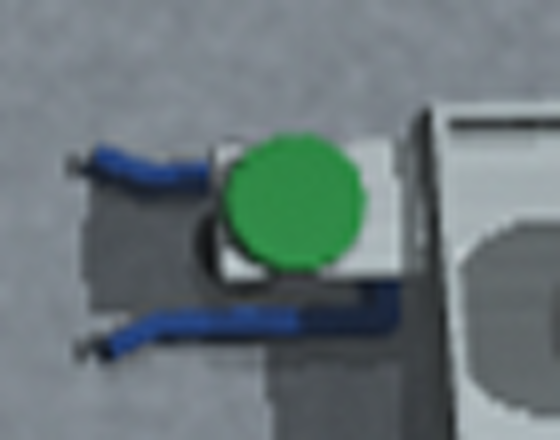

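View pics/c2.png

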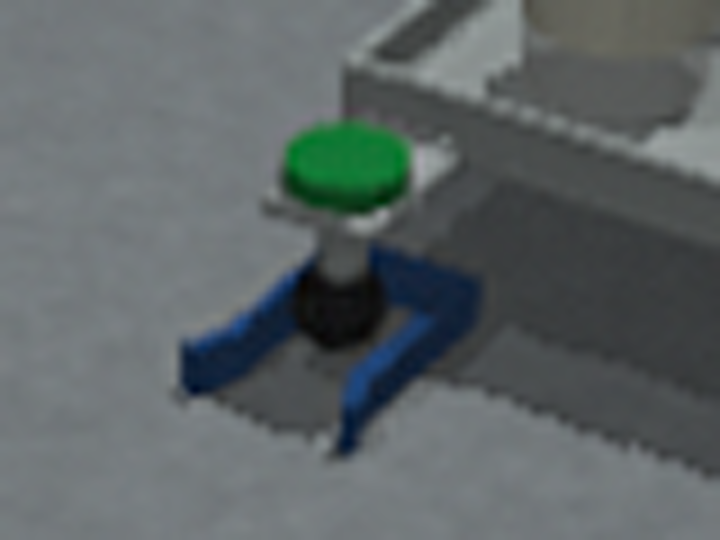

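View pics/c3.png

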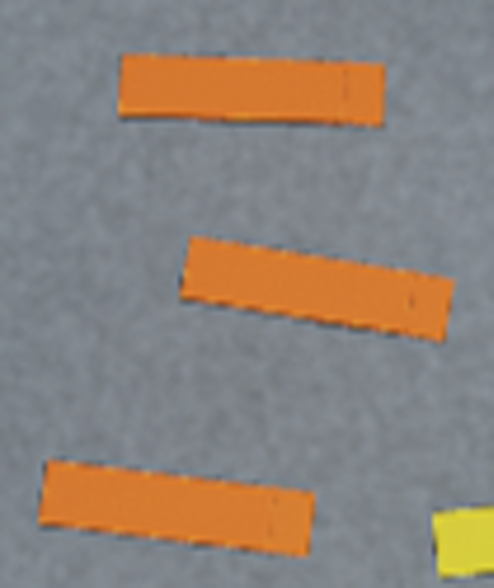

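The taper line on each orange shim is at its right end, so the noses face world -y, toward the shoe's mouth. Top and side differ by about 4 mm, so I take a closer wrist view with shoe and shims in one picture.

```bash
python3 - <<'E'
from h import *
R=np.array([[0,1,0],[1,0,0],[0,0,-1.]])
t=get_obs()['time']
move_to([0.55,0.02,0.27],R)
o=get_obs();I=camera_info("wrist");im=capture("wrist")
print(o['time']-t,o['q'],o['tool_pos'],o['contact_force'])
cv2.imwrite("pics/w1.png",im); np.savez("w1.npz",**I)
E
```

```text
2.375 [-1.68201836e-01  3.82158310e-01  1.57457171e+00 -3.12893984e-04
  1.18474575e+00 -1.66726704e-01] [0.55021121 0.01907239 0.26992977] [ 0.25378069 -0.03677572  0.11747613]
```

View pics/w1.png

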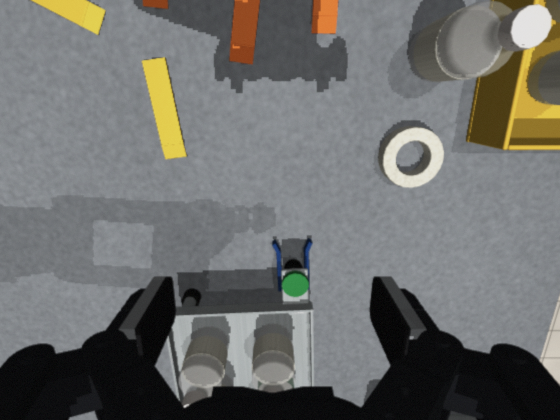

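The wrist view shows the shoe's mouth tips at about (275,240) and (309,239), the cap at (295,285), and the noses of the two right shims at (242,62) and (325,32). Now I measure the rails and cap.

```bash
python3 - <<'E'
from h import *
I=dict(np.load("w1.npz")); im=cv2.imread("pics/w1.png")
h=cv2.cvtColor(im,cv2.COLOR_BGR2HSV)
m=cv2.inRange(h,(100,110,40),(130,255,255))
for c in blobs(m,10):
    x,y,w,hh=cv2.boundingRect(c)
    if not(250<x<330 and 220<y<310): continue
    print((x,y,w,hh))
for r in range(234,300,3):
    cs=np.where(m[r,260:330])[0]+260
    if len(cs):
        print(r,cs.min(),cs.max(),list(cs),[np.round(onplane(I,c,r,0.014)[:2],4).tolist() for c in (cs.min()-.0,cs.max())])
g=mask(im,45,75,150,60)
for c in blobs(g,50):
    M=cv2.moments(c); u,v=M['m10']/M['m00'],M['m01']/M['m00']; print("cap",u,v,cv2.boundingRect(c),onplane(I,u,v,0.06))
it=camera_info("top");isd=camera_info("side")
# triangulate cap
A=[];b=[]
for info,uv in ((I,(u,v)),(it,(431.3,175.2)),(isd,(327.9,132.0))):
    o,d=ray(info,*uv); d/=np.linalg.norm(d); P=np.eye(3)-np.outer(d,d);A.append(P);b.append(P@o)
for k in ((0,1),(0,2),(0,1,2)):
    print(k,np.linalg.solve(sum(A[i] for i in k),sum(b[i] for i in k)))
cv2.imwrite("pics/w1c.png",cv2.resize(im[228:312,255:335],None,fx=7,fy=7,interpolation=cv2.INTER_CUBIC))
E
```

```text
(273, 241, 9, 50)
(304, 239, 8, 31)
240 309 310 [np.int64(309), np.int64(310)] [[0.5966, -0.0708], [0.5978, -0.0708]]
243 273 311 [np.int64(273), np.int64(274), np.int64(275), np.int64(276), np.int64(307), np.int64(308), np.int64(309), np.int64(310), np.int64(311)] [[0.551, -0.0748], [0.5992, -0.0749]]
246 273 310 [np.int64(273), np.int64(274), np.int64(275), np.int64(276), np.int64(277), np.int64(278), np.int64(306), np.int64(307), np.int64(308), np.int64(309), np.int64(310)] [[0.551, -0.079], [0.5981, -0.0791]]
249 275 308 [np.int64(275), np.int64(276), np.int64(277), np.int64(278), np.int64(279), np.int64(304), np.int64(305), np.int64(306), np.int64(307), np.int64(308)] [[0.5535, -0.0832], [0.5957, -0.0833]]
252 276 308 [np.int64(276), np.int64(277), np.int64(278), np.int64(279), np.int64(280), np.int64(304), np.int64(305), np.int64(306), np.int64(307), np.int64(308)] [[0.5548, -0.0874], [0.5958, -0.0875]]
255 277 308 [np.int64(277), np.int64(278), np.int64(279), np.int64(280), np.int64(304), np.int64(305), np.int64(306), np.int64(307), np.int64(308)] [[0.5561, -0.0916], [0.596, -
[... 992 characters left out ...]
[np.int64(278), np.int64(279), np.int64(280)] [[0.5575, -0.122], [0.5601, -0.122]]
279 278 280 [np.int64(278), np.int64(279), np.int64(280)] [[0.5575, -0.1265], [0.5601, -0.1265]]
282 278 280 [np.int64(278), np.int64(279), np.int64(280)] [[0.5575, -0.131], [0.5602, -0.131]]
285 278 280 [np.int64(278), np.int64(279), np.int64(280)] [[0.5575, -0.1355], [0.5602, -0.1355]]
288 278 280 [np.int64(278), np.int64(279), np.int64(280)] [[0.5575, -0.14], [0.5602, -0.14]]
cap 294.9752358490566 283.75314465408803 (283, 273, 25, 23) [ 0.57654111 -0.10650617  0.06      ]
(0, 1) [ 0.57783089 -0.11285344  0.04988979]
(0, 2) [ 0.57606652 -0.10653677  0.06084938]
(0, 1, 2) [ 0.57670005 -0.10927716  0.05873821]
```

View pics/w1c.png

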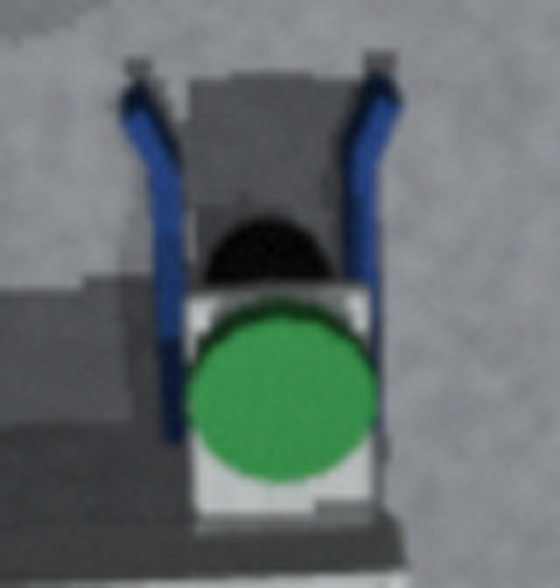

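Shoe from the wrist view: centreline x≈0.576, parallel to -y. The mouth is at y≈-0.071, so the origin is at y≈-0.105. The cap at (0.5765,-0.1065) agrees. Now I go over the middle shim and look.

```bash
cat >> h.py <<'E'
def Rz(deg):  # tool x at angle deg in world xy, tool z down
    a=np.radians(deg);c,s=np.cos(a),np.sin(a)
    return np.array([[c,s,0],[s,-c,0],[0,0,-1.]])
def findshim(im,I,z=0.005,show=False):
    out=[]
    for c in blobs(mask(im,4,17,140,50),300):
        x,y,w,h=cv2.boundingRect(c)
        ctr,sz,an=worldrect(I,c,z)
        out.append((ctr,sz,an%180,(x,y,w,h)))
    return out
E
python3 - <<'E'
from h import *
t=get_obs()['time']
move_gripper(0.045)
t1=get_obs()['time']
c=np.array([0.5225,0.191]); a=81.6; u=np.array([np.cos(np.radians(a)),np.sin(np.radians(a))])
g=c+0.038*u
move_to([g[0],g[1],0.12],Rz(a))
o=get_obs();I=camera_info("wrist");im=capture("wrist")
print(t,t1,o['time'],o['tool_pos'],o['contact_force'],o['finger_gap'])
cv2.imwrite("pics/w2.png",im); np.savez("w2.npz",**I)
for s in findshim(im,I): print(s)
E
```

```text
2.575 3.05 4.0583 [0.5291198  0.22818899 0.12065446] [0.39649175 0.12725157 0.12712367] 0.04488431080238062
(array([0.52312109, 0.19367386]), [25.83736801147461, 107.93667602539062], np.float32(81.54893), (255, 183, 33, 121))
(array([0.43269928, 0.24722951]), [26.73657989501953, 108.53312683105469], np.float32(84.28514), (119, 130, 56, 134))
(array([0.60568402, 0.22277834]), [26.377593994140625, 108.35932922363281], np.float32(88.86477), (349, 128, 39, 135))
```

View pics/w2.png

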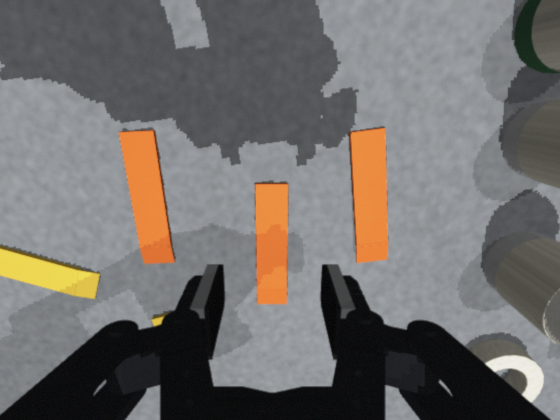

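The wrist view shows the middle shim at pixel (271,243), centre (0.523,0.193), between the fingers and in line. This agrees with the side view. Now I grip it.

```bash
python3 - <<'E'
from h import *
c=np.array([0.5231,0.1935]); a=81.55; u=np.array([np.cos(np.radians(a)),np.sin(np.radians(a))])
g=c+0.038*u
R=Rz(a)
move_to([g[0],g[1],0.05],R)
movel([g[0],g[1],0.0015],feed=0.1)
o=get_obs();print(o['time'],o['tool_pos'],o['contact_force'])
move_gripper(0.015)
o=get_obs();print(o['time'],o['tool_pos'],o['contact_force'],o['finger_gap'])
movel([g[0],g[1],0.03],feed=0.1)
o=get_obs();I=camera_info("wrist");im=capture("wrist");print(o['time'],o['tool_pos'],o['contact_force'],o['finger_gap'])
for s in findshim(im,I,0.033): print(s)
cv2.imwrite("pics/w3.png",im)
cv2.imwrite("pics/s3.png",capture("side")[150:330,150:390])
E
```

```text
5.125 [0.52916754 0.23119254 0.00199393] [-0.08628801  0.53527537  0.45664077]
5.4667 [0.52941282 0.23128092 0.00268244] [-0.38983549 -0.16142479  5.72609729] 0.02278580004190398
5.9 [0.52896239 0.2311745  0.0304386 ] [ 0.27176456  0.01297552 -0.56959316] 0.02268006254324426
(array([0.52482147, 0.20733086]), [26.334287643432617, 82.4835205078125], np.float32(81.479454), (245, 250, 56, 144))
(array([0.45094849, 0.2584415 ]), [22.965269088745117, 90.06472778320312], np.float32(84.046486), (43, 153, 91, 184))
(array([0.59458997, 0.23822876]), [22.30186653137207, 90.05828857421875], np.float32(88.83188), (389, 149, 54, 185))
```

View pics/w3.png

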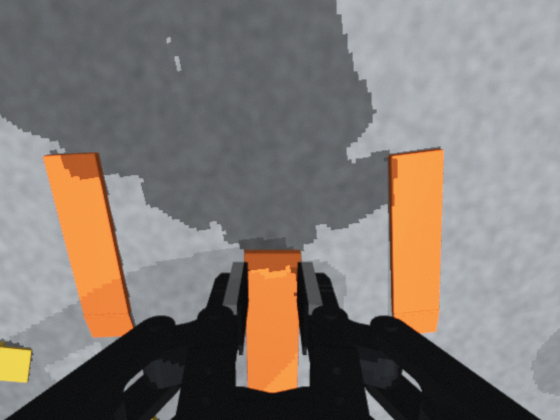

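View pics/s3.png

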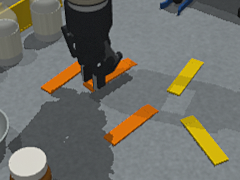

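The shim is held square, with its tail at row 250. Next I move to the pre-insert pose, lower, and check alignment.

```bash
python3 - <<'E'
from h import *
R=Rz(90)
move_to([0.576,0.05,0.03],R)
movel([0.576,0.05,0.005],feed=0.1)
o=get_obs();print(o['time'],o['tool_pos'],o['contact_force'],o['finger_gap'])
I=camera_info("wrist");im=capture("wrist")
cv2.imwrite("pics/w4.png",im); np.savez("w4.npz",**I)
for s in findshim(im,I,0.006): print(s)
t=capture("top");cv2.imwrite("pics/t4.png",cv2.resize(t[130:230,290:460],None,fx=4.5,fy=4.5,interpolation=cv2.INTER_CUBIC))
for s in findshim(t,camera_info("top"),0.006): print(s)
E
```

```text
7.175 [0.57515931 0.05131313 0.00437101] [-0.48510144  0.16953488 -0.97605823] 0.022671998138970452
(array([0.57480396, 0.02644071]), [26.51795196533203, 83.06867218017578], np.float32(90.111946), (244, 250, 57, 144))
```

View pics/w4.png

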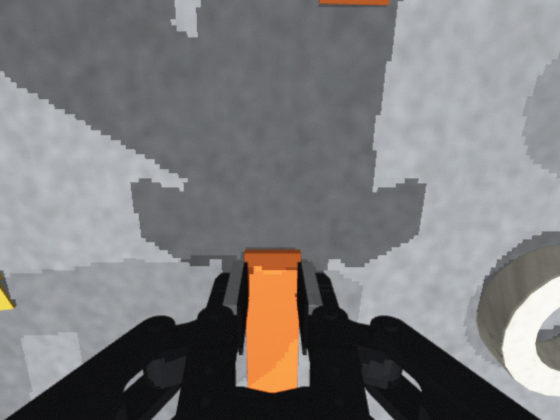

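View pics/t4.png

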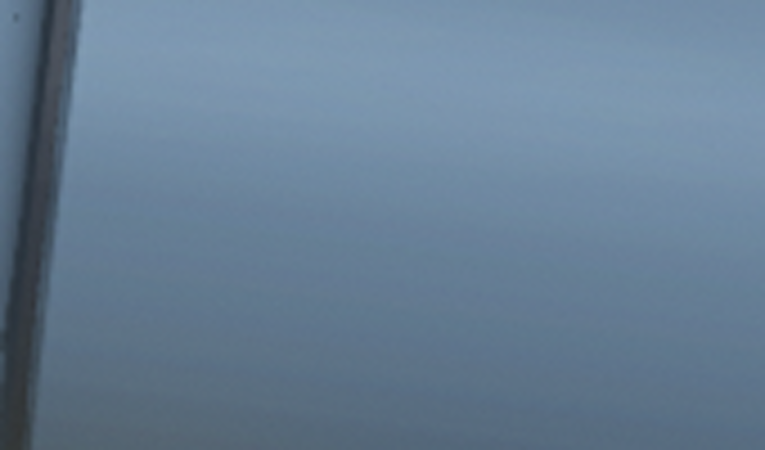

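```bash
cat >> h.py <<'E'
def push(x,y0,y1,z,step=0.004,feed=0.05,fmax=11.0):
    y=y0
    while y>y1+1e-6:
        y=max(y1,y-step); movel([x,y,z],feed=feed)
        o=get_obs();f=o['contact_force'];p=o['tool_pos']
        print("%.2f cmd %.4f pos %.4f %.4f %.4f F %.1f %.1f %.1f"%(o['time'],y,*p,*f))
        if f[1]>fmax: print("force stop"); break
    return y
E
python3 - <<'E'
from h import *
x=0.5765
movel([x,0.03,0.003],feed=0.1)
o=get_obs();print(o['time'],o['tool_pos'],o['contact_force'])
cv2.imwrite("pics/s5.png",cv2.resize(capture("side")[90:200,260:400],None,fx=5,fy=5,interpolation=cv2.INTER_CUBIC))
push(x,0.03,-0.034,0.003,step=0.008)
E
```

```text
7.625 [0.57666661 0.02915338 0.00321382] [ 0.11655587 -0.6744857   0.69970052]
7.98 cmd 0.0220 pos 0.5766 0.0217 0.0031 F -0.1 -0.7 -0.5
8.29 cmd 0.0140 pos 0.5766 0.0136 0.0030 F -0.4 0.2 -0.7
8.60 cmd 0.0060 pos 0.5766 0.0056 0.0030 F -0.3 -0.7 -0.6
8.91 cmd -0.0020 pos 0.5765 -0.0024 0.0030 F -0.0 1.1 -0.5
9.22 cmd -0.0100 pos 0.5765 -0.0104 0.0030 F 0.1 -0.0 -0.3
9.53 cmd -0.0180 pos 0.5766 -0.0184 0.0030 F 0.1 0.2 0.3
9.83 cmd -0.0260 pos 0.5766 -0.0264 0.0030 F 0.7 -0.4 -0.5
10.14 cmd -0.0340 pos 0.5766 -0.0344 0.0030 F 0.6 0.2 -1.3
```

View pics/s5.png

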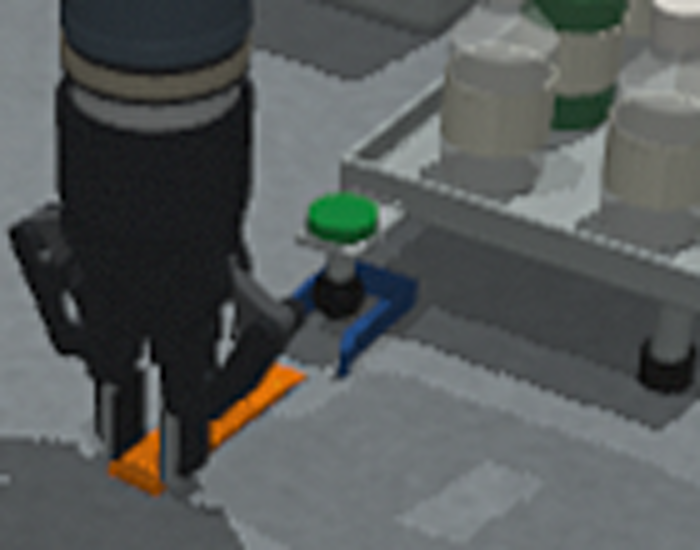

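The shim went under the foot without any resistance, so the gap is probably above 5 mm. I push it home in small steps.

```bash
python3 - <<'E'
from h import *
x=0.5765
push(x,-0.034,-0.052,0.003,step=0.0015,feed=0.03,fmax=5)
cv2.imwrite("pics/s6.png",cv2.resize(capture("side")[90:200,260:400],None,fx=5,fy=5,interpolation=cv2.INTER_CUBIC))
E
```

```text
10.39 cmd -0.0355 pos 0.5765 -0.0355 0.0030 F -0.3 0.7 -0.7
10.64 cmd -0.0370 pos 0.5765 -0.0370 0.0030 F -0.1 0.5 -0.6
10.89 cmd -0.0385 pos 0.5765 -0.0386 0.0030 F -0.1 -0.8 -1.1
11.14 cmd -0.0400 pos 0.5765 -0.0401 0.0030 F -0.2 0.7 -0.1
11.39 cmd -0.0415 pos 0.5765 -0.0416 0.0030 F 0.1 -0.1 -0.3
11.64 cmd -0.0430 pos 0.5765 -0.0431 0.0030 F -0.0 -1.0 -0.4
11.89 cmd -0.0445 pos 0.5760 -0.0437 0.0029 F 0.5 5.1 -0.1
force stop
```

View pics/s6.png

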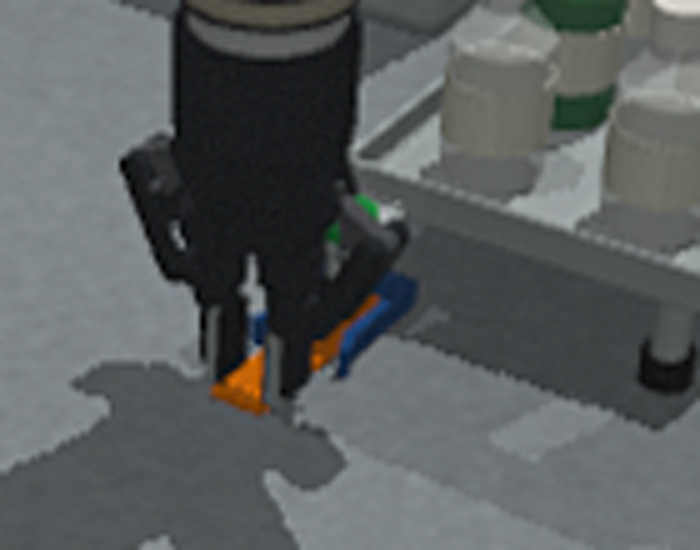

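The end stop was met at grip y=-0.0437, within 1 mm of the prediction. Now I release, look, and test the cap.

```bash
cat >> h.py <<'E'
def press(x,y,z0,zmin,step=0.0008,ftar=7.5):
    z=z0
    movel([x,y,z0],feed=0.1)
    b=get_obs()['contact_force'][2]; print("bias",b)
    while z>zmin:
        z-=step; movel([x,y,z],feed=0.02)
        o=get_obs();f=o['contact_force']
        print("%.2f cmd %.4f z %.4f F %.1f %.1f %.1f"%(o['time'],z,o['tool_pos'][2],*f))
        if f[2]-b>ftar: break
    sleep(0.5)
    o=get_obs();f=o['contact_force']; print("hold %.2f z %.4f F %.1f %.1f %.1f"%(o['time'],o['tool_pos'][2],*f))
    return z
E
python3 - <<'E'
from h import *
move_gripper(0.045)
p=get_obs()['tool_pos']; movel([p[0],p[1],0.1],feed=0.15)
o=get_obs();I=camera_info("wrist");im=capture("wrist");print(o['time'],o['tool_pos'],o['contact_force'])
cv2.imwrite("pics/w7.png",im)
for s in findshim(im,I,0.005): print(s)
move_gripper(0.0)
move_to([0.5762,-0.1067,0.085],Rz(90))
press(0.5762,-0.1067,0.066,0.045)
cv2.imwrite("pics/s7.png",cv2.resize(capture("side")[90:200,260:400],None,fx=5,fy=5,interpolation=cv2.INTER_CUBIC))
movel([0.5762,-0.1067,0.085],feed=0.1)
print(get_obs()['time'])
E
```

```text
13.0833 [ 0.57624427 -0.04500031  0.09952928] [ 0.51378719 -0.07548816 -0.41136168]
(array([ 0.5757182, -0.0740135]), [25.98933219909668, 93.39815521240234], np.float32(90.86893), (255, 192, 35, 113))
bias -0.17460604223105308
14.58 cmd 0.0652 z 0.0656 F -0.2 0.1 0.7
14.83 cmd 0.0644 z 0.0645 F 0.0 0.4 -0.3
15.08 cmd 0.0636 z 0.0635 F 0.0 0.0 -0.5
15.33 cmd 0.0628 z 0.0627 F -0.7 0.6 -0.7
15.58 cmd 0.0620 z 0.0619 F 0.1 -0.4 -0.3
15.83 cmd 0.0612 z 0.0611 F -0.3 0.0 -0.2
16.08 cmd 0.0604 z 0.0603 F 0.7 0.2 0.2
16.33 cmd 0.0596 z 0.0597 F -0.4 1.0 0.7
16.58 cmd 0.0588 z 0.0594 F 0.6 1.5 4.7
16.83 cmd 0.0580 z 0.0592 F -1.6 2.6 8.9
hold 17.33 z 0.0592 F -1.6 2.1 9.3
17.8
```

View pics/w7.png

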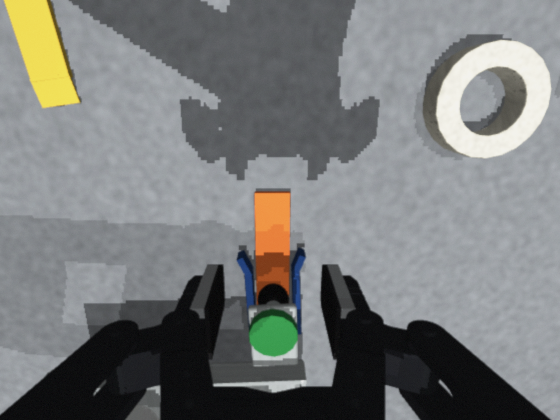

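View pics/s7.png

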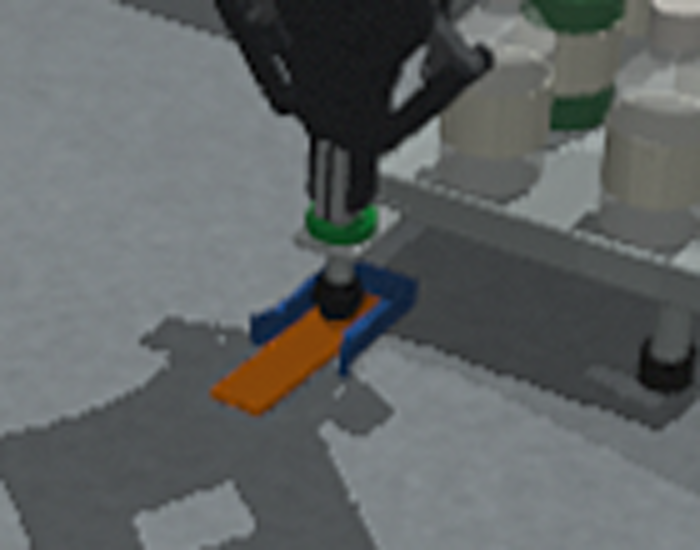

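The cap met the fingertips at z≈0.0598 and was at 0.0592 under 9.3 N, so it gave less than 1 mm. One shim is enough and a second would jack the stand up. I withdraw and do a last check.

```bash
python3 - <<'E'
from h import *
movel([0.5762,-0.1067,0.13],feed=0.15)
move_to([0.55,0.0,0.27],Rz(90)); sleep(0.3)
o=get_obs();I=camera_info("wrist");im=capture("wrist");print(o['time'],o['tool_pos'],o['contact_force'])
for s in findshim(im,I,0.005): print(s)
g=mask(im,45,75,150,60)
for c in blobs(g,50):
    M=cv2.moments(c); print("cap",onplane(I,M['m10']/M['m00'],M['m01']/M['m00'],0.06))
cv2.imwrite("pics/w8.png",im)
cv2.imwrite("pics/s8.png",cv2.resize(capture("side")[90:200,260:400],None,fx=5,fy=5,interpolation=cv2.INTER_CUBIC))
E
```

```text
19.2917 [ 0.54975011 -0.00080292  0.26857191] [0.06015208 0.0016296  0.14420503]
(array([ 0.57624042, -0.07005977]), [24.82703971862793, 83.84989929199219], np.float32(90.52866), (284, 191, 21, 63))
cap [ 0.57919415 -0.10305756  0.06      ]
```

View pics/w8.png

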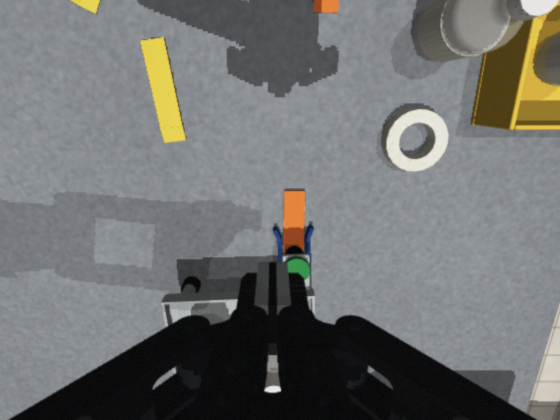

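View pics/s8.png

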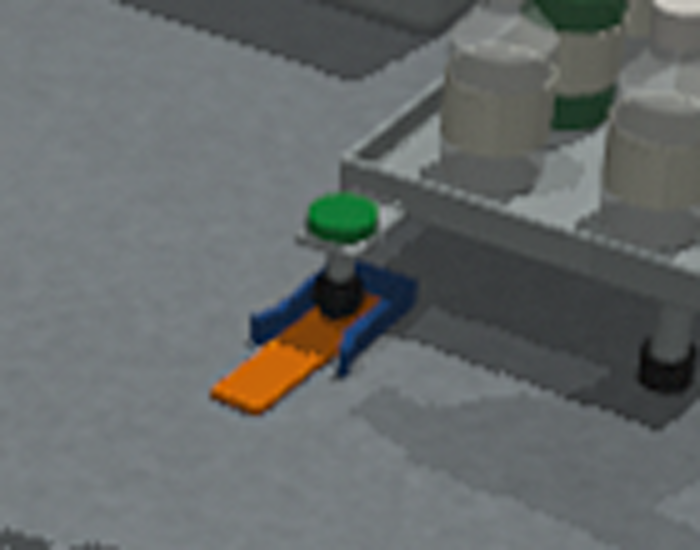

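The shim lies flat against the stop with the foot on it. The cap sits at the same pixel in the side view, (342,217), as before insertion. I hand in.

```bash
python3 - <<'E'
from workcell import *
job_done()
E
```

```text
the job is handed in; nothing more can be done
```

I slid one orange shim into the blue shoe. The stand no longer gives when the cap is pushed, so I stopped there and handed the job in at about 19 s of robot time.

- **Fitting:** I used the middle one of the three orange shims. It went under the foot without resistance and met the end stop at about 5 N, within 1 mm of the predicted position.
- **Cap test:** I held the cap at 9.3 N for half a second, slightly above the 8 N asked. It gave less than 1 mm, so a second shim would only have jacked the stand up.
- **Last look:** The shim lay flat and in line, with its centre at about y = -0.082 to -0.083 against the -0.0817 expected. The foot was on it or less than 1 mm above, and the cap was at its first level in the side view. The arm was clear and read no contact force.
- **Bystanders:** I did not go near them or the yellow look-alikes, and felt no contact, but I did not measure their positions again at the end.

Some readings disagreed:
- **Camera positions:** The top view put things 3–4 mm away from the wrist and side views. I used the wrist view, and the contact with the stop confirmed it.
- **Shoe mouth to shim tail:** The pictures gave about 43 mm where 46 mm was expected. That is inside the tolerance, and I trusted the contact with the stop.

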